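# Shut and latch the beauty case

## Robot

A 6-joint arm with a two-finger parallel gripper is mounted at the origin on the work surface. World frame = base frame: x ahead of the robot, y to its left, z up, the work surface at z = 0. Lengths are in m, angles in rad, forces in N, time in s.
With the tool pointing down it reaches from about 0.2 to 0.875 m from the base axis. Payload 3.4 kg.
Tool frame: the origin (TCP) lies between the finger pads; the fingertips stand 25 mm ahead of it and the grasp point (between the pads) lies 6 mm ahead of it (r.nose_length is the z of the fingertips in the tool frame, in m); z points along the fingers, y is the line along which they close (so a half turn about z gives the same grasp; the last joint's range is limited). The gripper opens to 94 mm and grips with 3 to 60 N. Pads are 16 mm wide; open, the fingers measure 119 mm over their backs; the gripper's body (75 mm by 177 mm) begins 78 mm behind the grasp point.
Start: joints at [0.999, 0.276, 1.505, -0, 1.361, -0.121], TCP at [0.251, 0.518, 0.23] pointing down, gripper open.
Joint ranges: [-2.89, 2.89], [-0.75, 2.08], [0.22, 2.7], [-1.18, 4.32], [0.11, 2.71], [-2.7, 2.7]. Speed limits (rad/s): [2.57, 2.57, 3.14, 3.14, 3.14, 3.14].

## Interface

Orientations are given as a unit quaternion [w, x, y, z].
In Python, from plant import r, gripper_to, inverse_kinematics, vision, models, telemetry gives the robot as it stands. Calls block until the motion is done:
- r.move_to(position, orientation): joint-space move of the TCP to a pose.
- r.move_l(position, rot=None, vel=0.15, guard=None): straight line of the TCP; rot=None keeps the orientation; vel is the mean speed in m/s. With guard (N) it stops when the force on the tool has changed by that much, and returns True; else False.
- r.movej(angles): joint-space move.
- gripper_to(opening, f_grip=None): finger opening in m; f_grip is the grip in N (None keeps the last); returns when the fingers have stopped.
- r.hold(seconds).
- inverse_kinematics(position, orientation): joint angles nearest the present ones, or None.
- vision.snapshot(name): name is "side" or "top" or "wrist"; returns the picture (384x512x3 uint8, red, green, blue); there is no depth.
- vision.get_calibration(name): a dict with "fx", "fy", "cx", "cy" (pixels), "position" and "orientation" of the camera in the world. Camera axes: x right, y down, z forward; pixel columns grow to the right and rows downward; lengths in m; the calibration is good to about 2 mm. A picture is of the moment at which its call begins: read the wrist's pose just before it. get_calibration takes no time and is no camera call; for the wrist camera it gives the pose at the moment of the call.
A pose or a line that the arm cannot do raises r.PlanningError and nothing moves.
- r.sign_off(): hands the job in; it is judged then, once.
Trained networks look in the newest picture that a camera, given by its name, has taken for a name from the list of things; names that differ only in an ending like _2 or _b are one class to them, and where a whole thing is asked for, a point or a joint stands for the part that bears it (a point fixed in the world has none). Each returns a list of dicts, best first, with "score" (0 to 1); they miss things now and then, are a little off and sometimes report something else, mostly with a low value. They report only what shows in the picture. A call takes as long as a camera call.
- models.boxes_of(thing, camera): "at" ([x, y, z] in m, in world coordinates, good to about 4 mm: the middle of the surface that is visible of it).
- models.regions_of(thing, camera): "pixels" (384x512 bool, what is visible of it).
- models.mark_of(thing, camera): "at" ([x, y, z] in m, in world coordinates, good to about 4 mm: a listed point, or the origin of a listed thing).
Readings, each from a call of its own:
- telemetry.current_t(): time.
- telemetry.current_joints(): joint angles.
- telemetry.current_dq(): joint speeds.
- telemetry.current_joint_efforts(): joint torques, N m.
- telemetry.current_ee_pos(): TCP position.
- telemetry.current_tool_rot(): TCP orientation.
- telemetry.current_wrist_force(): force on the tool from outside, world axes, zero at the start.
- telemetry.current_torque(): the same for the moment, N m.
- telemetry.current_opening(): finger opening in m.
- telemetry.current_finger_force(): force on a finger pad.
Only numpy, scipy, OpenCV 4.12 (cv2) and the standard library are available. Lean on these libraries where they do the work, as an engineer would, in place of code of your own. Each camera call takes 0.05 s, during which the arm holds its last target. There are 200 camera calls.

## Task

Close up the open aluminium beauty case on the dresser: with the fingertips push its lid down until it is fully shut, and only then press down each of the two latch levers on its front until it snaps over and hangs flat against the case. Nothing is to be picked up: do not lift, tip or shove the case along, and leave the pillbox, candleholder, cactus figure and comb where they are.

Things in the scene. Friction and masses are not known exactly. Their poses are not given: they have to be found in the camera images.
- case: aluminium-edged black beauty case, 160 mm deep (x) by 240 mm wide (y), body 85 mm high, 107 mm with the lid shut; 2 to 3 kg, standing loose on rubber feet. Origin at the centre of its underside, z up; the front with the two latches faces its -x (towards the robot), the lid hinge is along its +x edge
- lid (a joint): opening angle of the case lid, rad: 0 = shut, grows as the front edge rises. A stiff hinge (0.45 N m) keeps it where it is left
- lid_hinge (a point): middle of the lid's hinge line, on the rear edge of the case, 85 mm above the dresser; the hinge axis is the case's y axis
- lid_front (a point): middle of the lid's front upper edge, 160 mm from the hinge along the lid and 22 mm above the lid's lower rim (lid is 22 mm deep, flat on top, 240 mm wide)
- latch_left (a joint): left draw latch as seen from the robot facing the case front: turn of its steel lever about a level pin, rad. 0 = raised (as at the start, sticking out from the front and 25 degrees up), 1.92 = fastened (hanging down against the front). An over-centre spring drives it to the nearer end from the dead point at 0.91: about 0.18 N m resists at the start, falling to nothing at 0.91, after which it snaps down by itself
- latch_left_pivot (a point): pin on which the left lever turns: 9 mm out from the case front, at y = +70 mm of the case, 71 mm above the dresser
- latch_left_tip (a point): free end of the left lever, 50 mm from its pin; the lever is a flat steel tongue 27 mm wide, 3.5 mm thick. A slim wire bail stands between lever and case, within 17 mm of the pin when raised
- latch_right (a joint): right draw latch as seen from the robot facing the case front: turn of its steel lever about a level pin, rad. 0 = raised (as at the start, sticking out from the front and 25 degrees up), 1.92 = fastened (hanging down against the front). An over-centre spring drives it to the nearer end from the dead point at 0.91: about 0.18 N m resists at the start, falling to nothing at 0.91, after which it snaps down by itself
- latch_right_pivot (a point): pin on which the right lever turns: 9 mm out from the case front, at y = -70 mm of the case, 71 mm above the dresser
- latch_right_tip (a point): free end of the right lever, 50 mm from its pin; the lever is a flat steel tongue 27 mm wide, 3.5 mm thick. A slim wire bail stands between lever and case, within 17 mm of the pin when raised
- pillbox: closed stainless steel pillbox with a sliding latch, 60 x 90 x 24 mm, origin under its centre; bystander
- candleholder: round concrete candleholder, 80 mm across, 48 mm high, empty, origin under its centre; bystander
- cactus: cactus-shaped ceramic figure in a pot, 100 mm high, 80 mm across its arms, origin under its centre; bystander
- comb: purple plastic wide-tooth comb lying flat, 180 x 48 x 6 mm, long side along its x, origin under its centre; bystander

How it is judged:
By the outcome, as a careful person would: the job done as asked, in the order asked, and still so for the second after the job is handed in, with the robot touching nothing.
It also fails if it takes over 45 s, if anything falls off the work surface, if the arm or the gripper's body presses on something with over 40 N, if the wrist force passes 120 N, or if a joint passes its speed limit or range.

## Working session

There is one attempt and no reset: what is moved stays moved. The work goes in short steps, each a Python script; the robot and the scene stay as the last script left them, time stands still between calls to the robot, and variables do not carry over. Pictures are saved under pics/ and viewed, at most 10 in all, crops included, and the job is handed in when it is done.

```bash
ls; mkdir -p pics; python3 - <<'E'
from plant import r, gripper_to, inverse_kinematics, vision, models, telemetry
import cv2, numpy as np
ims=[]
for c in ("side","top"):
    im=vision.snapshot(c); cv2.imwrite(f"pics/{c}0.png",im[:,:,::-1])
    k=vision.get_calibration(c); print(c,{a:np.round(b,3).tolist() for a,b in k.items()})
    for t in ("case","lid_hinge","lid_front","latch_left_pivot","latch_left_tip","latch_right_pivot","latch_right_tip","pillbox","candleholder","cactus","comb"):
        m=models.mark_of(t,c)
        print(t,[(np.round(d["at"],3).tolist(),round(d["score"],2)) for d in m[:2]])
print(telemetry.current_t(),telemetry.current_tool_rot(),r.nose_length)
E
```

```text
pics
side {'fx': 363.937, 'fy': 363.937, 'cx': 254.354, 'cy': 185.07, 'position': [0.129, -0.503, 0.583], 'orientation': [-0.462, 0.836, -0.255, 0.151]}
case [([0.601, 0.103, 0.001], 0.87)]
lid_hinge [([0.676, 0.08, 0.086], 0.63)]
lid_front [([0.589, 0.108, 0.219], 0.7), ([0.604, 0.103, 0.002], 0.6)]
latch_left_pivot [([0.541, 0.192, 0.067], 0.62), ([0.506, -0.071, -0.0], 0.2)]
latch_left_tip [([0.495, 0.206, 0.089], 0.48)]
latch_right_pivot [([0.498, 0.06, 0.07], 0.7), ([0.541, 0.193, 0.071], 0.48)]
latch_right_tip [([0.452, 0.074, 0.091], 0.46)]
pillbox [([0.745, 0.074, -0.002], 0.69)]
candleholder [([0.505, -0.076, -0.001], 0.59)]
cactus [([0.674, 0.293, -0.0], 0.78)]
comb []
top {'fx': 447.117, 'fy': 447.117, 'cx': 253.27, 'cy': 191.508, 'position': [0.493, 0.123, 1.522], 'orientation': [0.026, -0.705, 0.708, -0.019]}
case [([0.605, 0.1, -0.002], 0.62)]
lid_hinge [([0.68, 0.078, 0.086], 0.81)]
lid_front [([0.586, 0.106, 0.218], 0.98)]
latch_left_pivot [([0.536, 0.195, 0.071], 0.5)]
latch_left_tip [([0.497, 0.207, 0.091], 0.52)]
latch_right_pivot [([0.495, 0.059, 0.066], 0.57)]
latch_right_tip []
pillbox [([0.747, 0.069, 0.0], 0.73)]
candleholder [([0.506, -0.076, 0.001], 0.58)]
cactus [([0.673, 0.298, -0.0], 0.85)]
comb [([0.595, 0.484, 0.003], 0.79)]
1.2 [5.40991264e-06 2.23514775e-01 9.74700540e-01 4.89412981e-05] 0.025
```

View pics/side0.png

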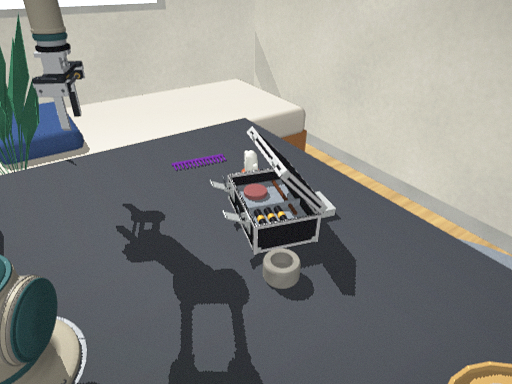

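```bash
cat > h.py <<'E'
from plant import r, gripper_to, inverse_kinematics, vision, models, telemetry
import numpy as np
from scipy.spatial.transform import Rotation as R
yaw=-0.304
X=np.array([np.cos(yaw),np.sin(yaw),0]); Y=np.array([-X[1],X[0],0]); Z=np.array([0,0,1.])
def quat(flip=1):   # tool z down, tool y along +-case y
    q=R.from_matrix(np.c_[-flip*X,flip*Y,-Z]).as_quat(); return q[[3,0,1,2]]
def tcp(p): return np.asarray(p)+Z*r.nose_length
E
python3 - <<'E'
from h import *
q0=telemetry.current_joints()
for f in (1,-1): print(f,np.round(inverse_kinematics(tcp([.6,.1,.3]),quat(f)),2),np.round(inverse_kinematics(tcp([.467,.069,.05]),quat(f)),2),np.round(inverse_kinematics(tcp([.51,.2,.05]),quat(f)),2))
E
```

```text
1 [ 0.05  0.29  1.25 -0.    1.6  -1.22] [-0.    0.27  1.95 -0.    0.92 -1.27] [ 0.25  0.37  1.79 -0.    0.98 -1.02]
-1 [ 0.05  0.29  1.25 -0.    1.6   1.93] [-0.    0.27  1.95 -0.    0.92  1.87] [ 0.25  0.37  1.79 -0.    0.98  2.12]
```

The side view shows the case at about (275,205) with its lid open, running (252,132) to (325,205). The latches stick out at (220,184) and (232,215), the candleholder is at (282,267), and the lid is clear from above. The measured marks match the given sizes: the pins are 140 mm apart, yaw is -17.4° and the lid is at about 0.81 rad.

```bash
python3 - <<'E'
from h import *
import cv2
T=telemetry
H=np.array([.678,.079,0])
gripper_to(0.0)
p=np.array(T.current_ee_pos()); r.move_l(p+Z*.1,vel=.3)
r.move_to(tcp(H-.07*X+Z*.31),quat())
print(T.current_t(),T.current_wrist_force())
r.move_l(tcp(H-.07*X+Z*.225),vel=.15,guard=12)
for a in (.5,.93):
    d=.07+.06*a; z=.225+(.107-.225)*a
    print(r.move_l(tcp(H-d*X+Z*z),vel=.08,guard=15),T.current_ee_pos()[2]-.025,T.current_wrist_force())
print('press',r.move_l(tcp(H-.13*X+Z*.098),vel=.03,guard=20),T.current_ee_pos()[2]-.025,T.current_wrist_force())
r.move_l(tcp(H-.13*X+Z*.19),vel=.2)
cv2.imwrite("pics/side1.png",cv2.resize(vision.snapshot("side")[100:300,150:400,::-1],None,fx=3,fy=3))
for c in("side","top"):
  if c=="top": vision.snapshot(c)
  for t in ("lid_hinge","lid_front","latch_left_pivot","latch_left_tip","latch_right_pivot","latch_right_tip"):
        print(c,t,[(np.round(d["at"],3).tolist(),round(d["score"],2)) for d in models.mark_of(t,c)[:2]])
print(T.current_t())
E
```

```text
5.0917 [0.50312384 0.00588354 0.50905278]
False 0.16611991975243243 [ 0.16442718 -0.41284997  0.49035834]
False 0.11528325171554277 [-0.03616311 -0.12104788 -0.9688656 ]
press True 0.10720621375454722 [-0.45529179  0.94677419  5.94775751]
side lid_hinge [([0.675, 0.075, 0.085], 0.63)]
side lid_front [([0.525, 0.129, 0.11], 0.59)]
side latch_left_pivot [([0.539, 0.194, 0.07], 0.67)]
side latch_left_tip [([0.499, 0.063, 0.069], 0.66), ([0.498, 0.209, 0.093], 0.48)]
side latch_right_pivot [([0.497, 0.062, 0.07], 0.71), ([0.504, -0.073, 0.001], 0.67)]
side latch_right_tip [([0.595, 0.484, -0.003], 0.61), ([0.454, 0.075, 0.088], 0.53)]
top lid_hinge [([0.679, 0.076, 0.088], 0.56)]
top lid_front [([0.506, -0.078, 0.003], 0.33)]
top latch_left_pivot [([0.539, 0.195, 0.07], 0.47)]
top latch_left_tip [([0.496, 0.209, 0.088], 0.52)]
top latch_right_pivot [([0.493, 0.056, 0.07], 0.44)]
top latch_right_tip [([0.494, 0.206, 0.088], 0.64), ([0.453, 0.073, 0.093], 0.54)]
9.325
```

View pics/side1.png

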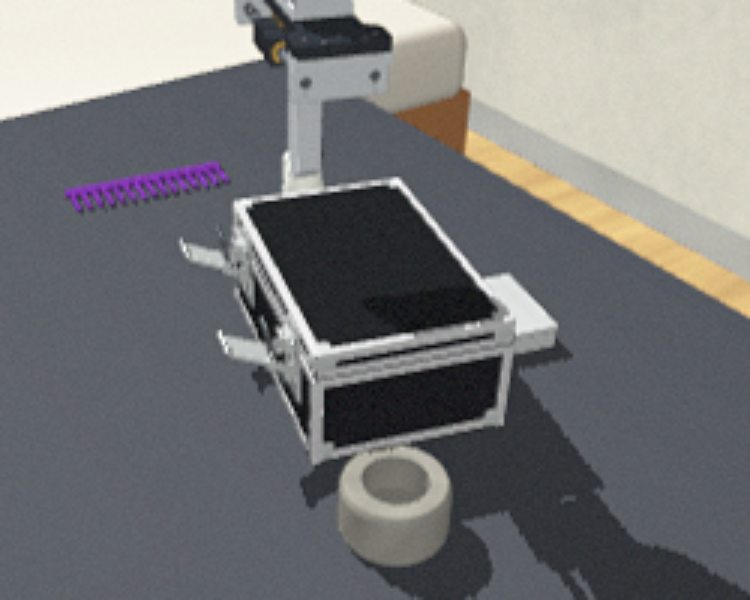

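The lid looks shut: the top is flat from (240,205) to (500,300), and the tip stopped at z = 0.107. Both levers are still raised, at (200,250) and (245,345). I'll press the lid once more to confirm it, then work the latches.

```bash
python3 - <<'E'
from h import *
import cv2
T=telemetry
H=np.array([.678,.079,0])
r.move_l(tcp(H-.14*X+Z*.115),vel=.2,guard=20)
print('press',r.move_l(tcp(H-.14*X+Z*.095),vel=.03,guard=28),T.current_ee_pos()[2]-.025,T.current_wrist_force())
r.move_l(tcp(H-.14*X+Z*.15),vel=.2)
for P in (np.array([.538,.1945,0]),np.array([.4955,.0595,0])):
    b=P-.031*X
    r.move_l(tcp(b+Z*.15),vel=.25)
    r.move_l(tcp(b+Z*.105),vel=.15,guard=15)
    f=r.move_l(tcp(b+Z*.045),vel=.06,guard=20)
    print(f,T.current_ee_pos()[2]-.025,T.current_wrist_force())
    r.move_l(tcp(b-.03*X+Z*.05),vel=.15)
    r.move_l(tcp(b-.03*X+Z*.15),vel=.25)
r.move_l(tcp(np.array([.40,.2,.2])),vel=.3)
cv2.imwrite("pics/side2.png",cv2.resize(vision.snapshot("side")[100:300,150:400,::-1],None,fx=3,fy=3))
for t in ("case","lid_front","latch_left_tip","latch_right_tip"):
        print(t,[(np.round(d["at"],3).tolist(),round(d["score"],2)) for d in models.mark_of(t,"side")[:2]])
print(T.current_t())
E
```

```text
press True 0.10722169044779964 [-0.58155013 -0.15176081  7.02798368]
False 0.04519951148320769 [-0.86485492 -0.35025534  0.53205064]
False 0.04518766842795626 [ 0.67890374 -0.12863999  0.47159045]
case [([0.599, 0.101, -0.001], 0.72)]
lid_front [([0.493, 0.06, 0.015], 0.36)]
latch_left_tip [([0.534, 0.194, 0.02], 0.6)]
latch_right_tip [([0.492, 0.06, 0.017], 0.41), ([0.743, 0.07, -0.0], 0.4)]
17.75
```

View pics/side2.png

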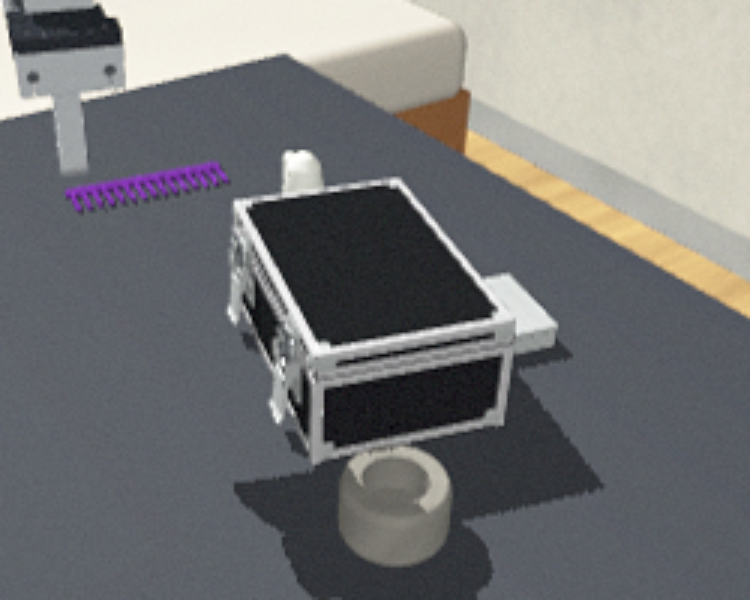

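Both levers now hang against the front, with their ends at (237,315) and (278,415). Their tips measure z ≈ 0.02, as expected when fastened. The lid is shut, nothing else has moved, and the arm is clear.

```bash
python3 -c "
from plant import r
print(r.sign_off())"
```

```text
the job is handed in; nothing more can be done
None
```

The job is handed in: the lid was pushed fully shut first, then both latches snapped down flat against the case, in about 18 s, with the case and the bystanders left where they were as far as the pictures show.

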